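Click the tube adapter into the shaker's drive cup with the hand pusher

ROBOT

A 6-joint arm with a two-finger parallel gripper is mounted at the origin on the work surface. World frame = base frame: x ahead of the robot, y to its left, z up, the work surface at z = 0. Lengths are in m, angles in rad, forces in N, time in s.
With the tool pointing down it reaches from about 0.35 to 0.925 m from the base axis. Payload 6.4 kg.
Tool frame: the origin (TCP) lies on the centre line of the jaws, within the pads' length; the fingertips stand 14 mm ahead of it and the grasp point (between the pads) lies 5 mm behind it; z points along the fingers, y is the direction in which the jaws open and shut (so a half turn about z gives the same grasp; the last joint's range is limited). The gripper opens to 85 mm and grips with 20 to 120 N. Pads are 22 mm wide; open, the fingers measure 114 mm over their backs; the gripper's body (76 mm by 85 mm) begins 54 mm behind the grasp point. The pads swing forward as they close: fully open they stand 13 mm farther back than shut.
Start: joints at [-1.385, 0.245, 1.558, -0, 1.339, -0.174], TCP at [0.229, -0.608, 0.224] pointing down, gripper open.
Joint ranges: [-3.13, 3.13], [-1.02, 2.26], [0.13, 2.54], [-0.95, 4.09], [0.21, 2.88], [-2.74, 2.74]. Speed limits (rad/s): [2.57, 2.57, 3.14, 3.14, 3.14, 3.14].

INTERFACE

Orientations are given as a unit quaternion [w, x, y, z].
In Python, from plant import env gives the robot as it stands.
- The arm moves only by the tool jog_arm, never from a script. Its argument "series" is a list of rows, each a list of 3 entries, a list of its own where there are three numbers: the finger opening in cm, from 0 to 8.54, then the shift along the tool's x, y, z in cm, then the turn, a rotation vector about the tool's x, y, z in degrees. A call has exactly 10 rows; each row is the pose to reach, as a shift and turn from the pose commanded when the call began, along the tool's axes at that moment; what a row does not reach only later rows make up. A row lasts 1/10 s, in which the tool goes at most 50 mm and 8.59 degrees, less where a joint would pass 70% of its speed; a pose out of reach is approached as far as the arm can. A call with a gripper value outside its range is refused whole. The fingers move at their own pace and stop on an object; "squeeze" is the grip in N (left out, the last holds). Time passes only in rows, so rows that repeat a pose let the fingers close, or fill a call up. It gives the time, the measured TCP pose, the force and the opening at its end, in the units of the state.
- env.sense(): the state, without advancing time (a new reading comes with each control period).
- env.camera(name): name is "scene" or "side" or "wrist"; returns the picture (480x640x3 uint8, red, green, blue); there is no depth.
- env.camera_info(name): a dict with "fx", "fy", "cx", "cy" (pixels), "R" (3x3) and "t" (3): a world point X has camera coordinates R X + t. Camera axes: x right, y down, z forward; pixel columns grow to the right and rows downward; lengths in m; the calibration is good to about 2 mm. The wrist camera is an equidistant fisheye: a pixel r from the principal point sees the ray r / f radians off the axis. A picture is of the moment at which its call begins: read the wrist's pose just before it. camera_info takes no time and is no camera call; for the wrist camera it gives the pose at the moment of the call.
- env.finish_job(): hands the job in, once; it reports no verdict.
Trained networks look in the newest picture that a camera, given by its name, has taken for a name from the list of things; names that differ only in an ending like _2 or _b are one class to them, and where a whole thing is asked for, a point or a joint stands for the part that bears it (a point fixed in the world has none). Each returns a list of dicts, best first, with "conf" (0 to 1); they miss things now and then, are a little off and sometimes report something else, mostly with a low value. They report only what shows in the picture. A call takes as long as a camera call. They do not tell look-alikes from the thing itself.
- env.look_for(camera, label): "bbox" ([left, top, width, height] in pixels, round what is visible of it).
- env.landmark_of(camera, label): "xy" ([column, row] in pixels: a listed point, or the origin of a listed thing).
The state is a dict: "time": time; "joint_pos": joint angles; "joint_vel": joint speeds; "joint_efforts": joint torques, N m; "ee_pos": TCP position; "orientation": TCP orientation; "force": force on the tool from outside, world axes, zero at the start; "ft_torque": the same for the moment, N m; "width": opening from 0.0 (shut) to 1.0 (fully open).
Only numpy, scipy, OpenCV 4.12 (cv2) and the standard library are available. Lean on these libraries where they do the work, as an engineer would, in place of code of your own. Each camera call takes 0.05 s, during which the arm holds its last target.

TASK

The clean tube adapter is lying loose in the round cup of the tube shaker. Take the hand pusher from its stand, press the adapter straight down on its hub, firmly but gently (never with more than 30 N), until its catches click over it all round and hold it down level by themselves, then put the pusher back upright in its stand and let go. Touch the adapter with nothing but the pusher, and leave everything else on the bench where it is.

Things in the scene. Friction and masses are not known exactly. Their poses are not given: they have to be found in the camera images.
- shaker: tube shaker, fixed to the bench: a low white box 160 (x) x 150 (y) x 55 mm high, control panel on its -x side, with an aluminium cup on the middle of its top: outside diameter 80, inside diameter 63, 41 mm high (rim 96 mm above the bench). Origin: centre of its underside.
- cup_mouth (a point): centre of the cup's mouth in the plane of its rim, on the cup's axis, z up. In the cup a sprung plate (2 N, rising to 5 N) carries the adapter; below it three small spring catches stick out of the wall. Their depth differs from shaker to shaker by 14 mm and is not measured: the adapter must go 13 to 28 mm down from where it lies before all three snap over its rim.
- adapter: tube adapter: a loose grey plastic disc, diameter 59, thickness 9 mm, 60 g, lower edge chamfered, six small white tube caps round its top and a round hub of diameter 22 in the middle, 7 mm above the disc. It lies level in the cup, the disc's top 1 mm below the rim, the hub 6 mm above it. Origin: centre of its underside; z up.
- hub_top (a point): centre of the flat top of the adapter's hub, 16 mm above its underside: the place to press. Passing the catches takes 8 to 16 N in all; the force drops at the click, then rises steeply at a hard stop about 1 mm below it. If not caught, the adapter springs up again; once caught it stays down, pushed up against the catches. Above 30 N it breaks.
- stand: pusher stand, fixed to the bench: a grey round cup, outside diameter 54, inside diameter 42, rim 26 mm above the bench, on an 80 x 80 x 5 mm plate. Origin: centre of its underside.
- stand_floor (a point): centre of the stand's inner floor, 5 mm above the bench, where the pusher's foot stands.
- pusher_grip (a point): hand pusher, 108 mm tall, 180 g, standing in its stand. This point: centre of its black handle, on its axis, 75 mm above the foot's underside (z up along the axis). The handle is a 24 x 24 mm square bar, faces across x and y, 45 to 105 mm above the underside; below it a steel shaft of diameter 14 and a flat round foot of diameter 32, 12 mm thick.
- tube_rack: red rack of small tubes, 90 x 140 x 45 mm; a bystander, to be left alone. Origin: centre of its underside.
- bottle: glass bottle with a blue cap, diameter 70, 160 mm tall; a bystander, to be left alone. Origin: centre of its underside.
- beaker: glass beaker, diameter 72, 90 mm tall; a bystander, to be left alone. Origin: centre of its underside.
- jar: aluminium jar, diameter 64, 75 mm tall; a bystander, to be left alone. Origin: centre of its underside.
- dish: flat clear dish, diameter 90, 16 mm tall; a bystander, to be left alone. Origin: centre of its underside.
- tip_box: small blue box with a clear lid, 70 x 50 x 48 mm; a bystander, to be left alone. Origin: centre of its underside.
- vial: amber vial with a white cap, diameter 23, 44 mm tall, near the pusher's stand; a bystander, to be left alone. Origin: centre of its underside.
- marker: marker pen, white and black, 115 mm long, lying flat; a bystander, to be left alone. Origin: on its underside.
Not all that is in view belongs to the job. What is shaped like the part that bears pusher_grip but pink or red is not meant. What is shaped like the adapter but orange is not meant.

How it is judged:
By the outcome, as a careful person would: the job done as asked, in the order asked, and still so for the second after the job is handed in, with the robot touching nothing.
It also fails if it takes over 54 s, if anything falls off the work surface, if the arm or the gripper's body presses on something with over 40 N, if the wrist force passes 120 N, or if a joint passes its speed limit or range.

## Working session

There is one attempt and no reset: what is moved stays moved. The work goes in short steps, Python scripts to look and compute and a tool call to move; the robot and the scene stay as the last step left them, time stands still between calls to the robot, and variables do not carry over. Pictures are saved under pics/ and viewed, and the job is handed in when it is done.

Besides the shell and the picture viewer there is one more tool, called after ">>>" as a command line: name --argument value ..., lists and objects as JSON in quotes. jog_arm: Moves the arm, as the interface text tells. Its arguments: {"type":"object","properties":{"series":{"type":"array"},"squeeze":{"type":"number"}},"required":["series"]}

```bash
mkdir -p pics; ls
python3 - <<'E'
from plant import env
import cv2
s=env.sense();print(s)
for n in("scene","side","wrist"):
    im=env.camera(n);cv2.imwrite(f"pics/{n}0.png",im[:,:,::-1])
    i=env.camera_info(n);print(n,i)
    for l in ("cup_mouth","hub_top","pusher_grip","stand_floor"):
        print(n,l,env.landmark_of(n,l))
E
```

```text
pics
{'time': 0.0, 'joint_pos': array([-1.38509522e+00,  2.45812576e-01,  1.55901047e+00, -9.95114405e-06,
        1.33871064e+00, -1.74100505e-01]), 'joint_vel': array([ 0.00202286,  0.00165805, -0.00081872, -0.00085348,  0.00021886,
       -0.00100792]), 'joint_efforts': array([-1.69115516e-03, -4.29507637e+01, -3.26131761e+01, -2.21677069e-04,
        5.38529377e-03,  4.75497188e-06]), 'ee_pos': array([ 0.2287529 , -0.60780517,  0.2225832 ]), 'orientation': array([-9.70470891e-04,  9.83860777e-01,  1.78933030e-01, -1.04702277e-05]), 'force': array([ 0.45232982, -0.04228922, -0.73736103]), 'ft_torque': array([-0.01163215, -0.00811579, -0.00402946]), 'width': 0.999878960424728}
scene {'fx': 493.0258158426545, 'fy': 493.0258158426545, 'cx': 318.2815270692431, 'cy': 232.1720702722007, 'R': array([[ 0.78674272,  0.61724433,  0.00673312],
       [ 0.43905278, -0.55188505, -0.70898205],
       [-0.43389924,  0.56074266, -0.70519438]]), 't': array([-0.45161075, -0.20042015,  1.50839604])}
scene cup_mouth [{'xy': [357.3, 185.9], 'conf': 0.81}, {'xy': [258.5, 303.6], 'conf': 0.45}]
scene hu
[... 788 characters left out ...]
nf': 0.62}, {'xy': [312.0, 273.5], 'conf': 0.2}]
side pusher_grip [{'xy': [379.8, 194.1], 'conf': 0.67}, {'xy': [352.0, 198.4], 'conf': 0.5}, {'xy': [382.2, 211.8], 'conf': 0.5}]
side stand_floor [{'xy': [350.3, 224.6], 'conf': 0.7}, {'xy': [350.4, 201.5], 'conf': 0.59}]
wrist {'fx': 371.64829954431775, 'fy': 371.64829954431775, 'cx': 322.43075552485965, 'cy': 237.38151767885444, 'R': array([[ 3.52957699e-01, -9.35639267e-01,  1.60014936e-04],
       [-8.99943870e-01, -3.39445278e-01,  2.73638326e-01],
       [-2.55972447e-01, -9.67267584e-02, -9.61832647e-01]]), 't': array([-0.64993988, -0.03616706,  0.37855654])}
wrist cup_mouth []
wrist hub_top []
wrist pusher_grip []
wrist stand_floor []
```

View pics/scene0.png

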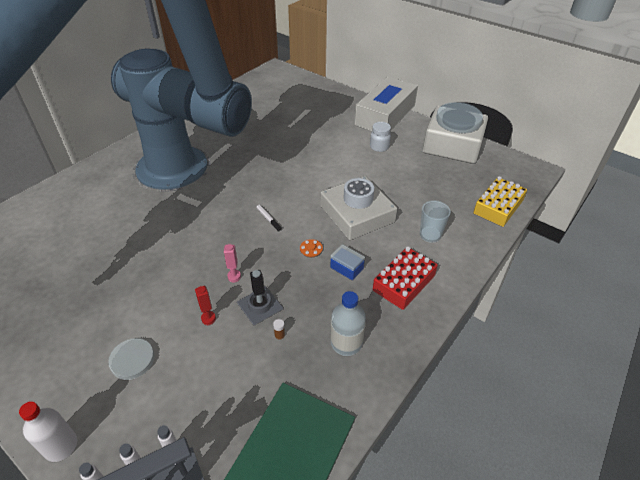

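View pics/side0.png

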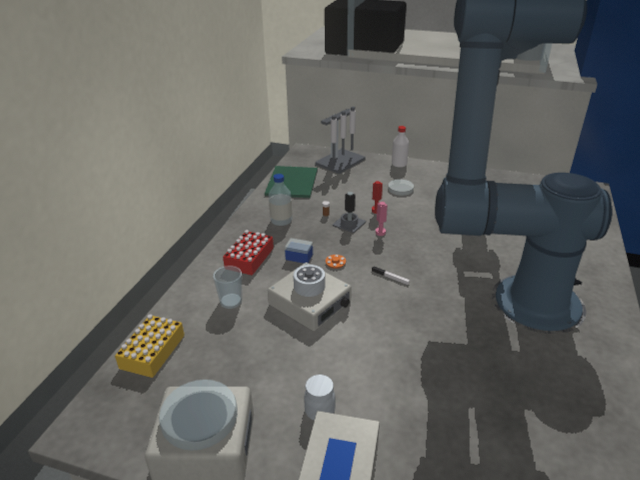

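View pics/wrist0.png

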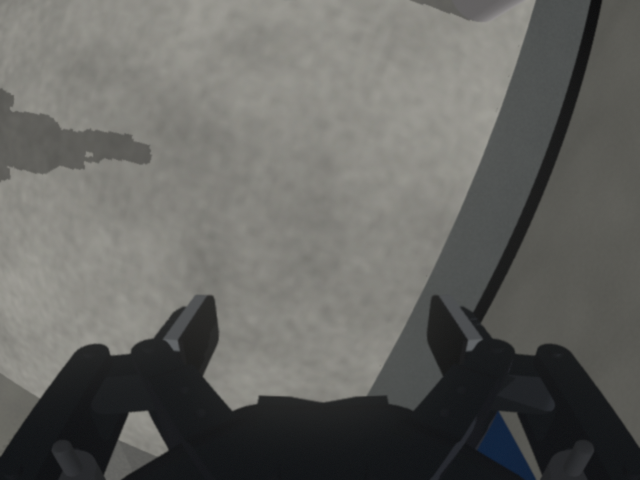

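Pusher candidates in scene: black (257,282) in the stand, red (205,303), pink (232,262). Adapter candidates: grey in cup (358,187), orange (312,247). I choose the black pusher and the grey adapter, and check them in a close crop.

```bash
cat > h.py <<'E'
import numpy as np,cv2
from plant import env
from scipy.optimize import least_squares
def proj(i,X):
    c=i['R']@np.asarray(X)+i['t']; return np.array([i['fx']*c[0]/c[2]+i['cx'],i['fy']*c[1]/c[2]+i['cy']])
def projw(i,X):
    c=i['R']@np.asarray(X)+i['t']; r=np.hypot(c[0],c[1]); th=np.arctan2(r,c[2]); return np.array([i['cx']+i['fx']*th*c[0]/r,i['cy']+i['fy']*th*c[1]/r])
def ray(i,p,w=False):
    x=(p[0]-i['cx'])/i['fx'];y=(p[1]-i['cy'])/i['fy']
    if w:
        r=np.hypot(x,y);d=np.array([x/r*np.sin(r),y/r*np.sin(r),np.cos(r)]) if r>1e-9 else np.array([0,0,1.])
    else: d=np.array([x,y,1.])
    return -i['R'].T@i['t'], i['R'].T@d
def onz(i,p,z,w=False):
    o,d=ray(i,p,w); return o+d*(z-o[2])/d[2]
def tri(a,b):
    return least_squares(lambda X:np.r_[proj(env.camera_info('scene'),X)-a,proj(env.camera_info('side'),X)-b],[.5,-.1,.05])
E
python3 - <<'E'
from h import *
sc=env.camera_info('scene');sd=env.camera_info('side')
for n,a,b,z in(('grip',(254.7,279.8),(352,198.4),.080),('floor',(260.5,301.3),(350.3,224.6),.005),('mouth',(357.3,185.9),(310.6,272.4),.096),('hub',(361.5,185.6),(308.9,271.7),.102)):
    r=tri(a,b);print(n,r.x,r.cost,onz(sc,a,z),onz(sd,b,z))
a=cv2.imread('pics/scene0.png');b=cv2.imread('pics/side0.png')
c=[cv2.resize(a[240:340,190:310],(400,333),interpolation=2),cv2.resize(a[150:250,310:430],(400,333),interpolation=2)]
d=[cv2.resize(b[170:250,310:406],(400,333)),cv2.resize(b[250:340,260:368],(400,333))]
o=np.vstack([np.hstack(c),np.hstack(d)]);o=cv2.resize(o,(720,600));cv2.imwrite('pics/crop0.png',o)
E
```

```text
grip [ 0.56509073 -0.21750575  0.09078189] 1.1192452444527468 [ 0.56022595 -0.2111255   0.08      ] [ 0.56704804 -0.23900981  0.08      ]
floor [ 0.56431714 -0.20706392  0.00189343] 0.3739708219989074 [ 0.56733608 -0.20833905  0.005     ] [ 0.56145051 -0.2042777   0.005     ]
mouth [0.56221445 0.17753614 0.0991129 ] 0.312810843853143 [0.56167487 0.18119627 0.096     ] [0.56243293 0.1729935  0.096     ]
hub [0.56857413 0.18137975 0.10199414] 3.4698459275236893 [0.57345094 0.18284836 0.102     ] [0.56478188 0.17879099 0.102     ]
```

View pics/crop0.png

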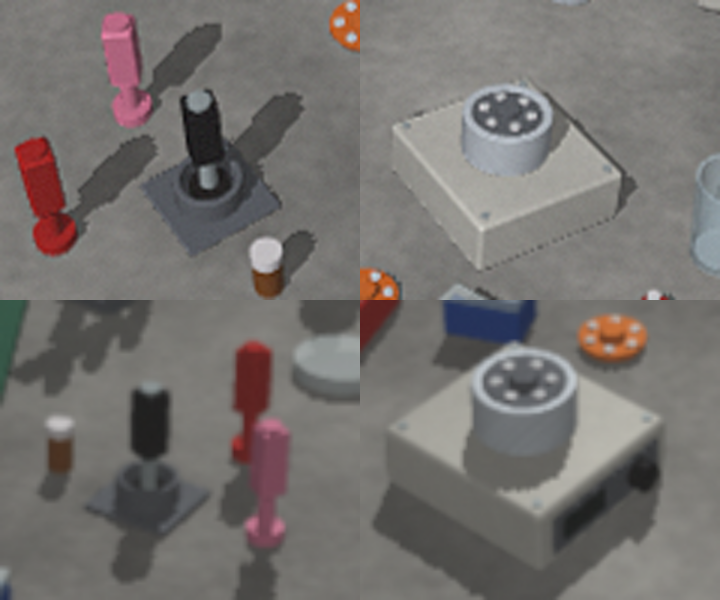

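Run:
```python
from h import *
sc=env.camera_info('scene');sd=env.camera_info('side');w=env.camera_info('wrist')
for n,a,b in(('pink',(233.5,276),(381,233)),('red',(208,318.5),(375.5,211)),('vial cap',(279,323),(325.5,205)),('bottlecap',(349,299),(280,177))):
    r=tri(a,b);print(n,r.x,r.cost)
s=env.sense();from scipy.spatial.transform import Rotation as R
q=s['orientation'];T=R.from_quat([q[1],q[2],q[3],q[0]]).as_matrix()
print(T);c=-w['R'].T@w['t'];print('cam in tool',T.T@(c-s['ee_pos']),'fwd in tool',T.T@w['R'][2])
S=T.T@(np.array([.55,-.21,.30])-s['ee_pos']);print('shift',S*100)
print('to stand grip',T.T@(np.array([.5645,-.2070,.25])-s['ee_pos'])*100)
```

```text
pink [ 0.46051289 -0.19095     0.00098857] 0.11806205217622559
red [ 0.50531474 -0.31502709  0.00067625] 0.020872784341259464
vial cap [ 0.65649986 -0.24310842  0.03769418] 0.06579275659537016
bottlecap [ 0.7830574  -0.17379152  0.15403517] 1.4571768348337253
[[ 9.35961694e-01  3.52101841e-01  1.64470170e-05]
 [ 3.52101841e-01 -9.35961694e-01 -2.58451610e-05]
 [ 6.29364914e-06  2.99811056e-05 -1.00000000e+00]]
cam in tool [ 0.06940174 -0.0001925  -0.15040715] fwd in tool [-2.73652404e-01  4.22699511e-04  9.61828562e-01]
shift [ 44.08447634 -25.98095882  -7.62746014]
to stand grip [ 45.54721988 -25.75134957  -2.62744404]
```

>>> jog_arm --series '[[8.5,[43.2,-26.6,-2.6],[0,0,20.6]],[8.5,[43.2,-26.6,-2.6],[0,0,20.6]],[8.5,[43.2,-26.6,-2.6],[0,0,20.6]],[8.5,[43.2,-26.6,-2.6],[0,0,20.6]],[8.5,[43.2,-26.6,-2.6],[0,0,20.6]],[8.5,[43.2,-26.6,-2.6],[0,0,20.6]],[8.5,[43.2,-26.6,-2.6],[0,0,20.6]],[8.5,[43.2,-26.6,-2.6],[0,0,20.6]],[8.5,[43.2,-26.6,-2.6],[0,0,20.6]],[8.5,[43.2,-26.6,-2.6],[0,0,20.6]]]'

```text
time: 1.75
ee_pos: [0.5357, -0.2118, 0.2497]
orientation: [0.0, 1.0, 0.0, 0.0]
force: [1.2, -0.6, 0.7]
width: 0.994
```

Run:
```python
from h import *
im=env.camera("wrist");w=env.camera_info('wrist');s=env.sense();print(s['ee_pos'],s['orientation'],abs(s['joint_vel']).max())
cv2.imwrite("pics/w1.png",im[:,:,::-1])
for l,z in (("pusher_grip",.080),("stand_floor",.005)):
    for d in env.landmark_of('wrist',l): print(l,d,onz(w,d['xy'],z,True))
for l in ("pusher_grip","stand"): print(l,env.look_for('wrist',l))
for z in(.005,.026,.08,.113): print(z,projw(w,(.5645,-.207,z)))
```

```text
[ 0.53915615 -0.20620368  0.25028261] [-0.00142607  0.99999221  0.00313338  0.00193096] 0.1577728046186562
pusher_grip {'xy': [329.4, 179.8], 'conf': 0.91} [ 0.56979093 -0.21143779  0.08      ]
pusher_grip {'xy': [434.2, 247.7], 'conf': 0.72} [ 0.50879764 -0.30998548  0.08      ]
stand_floor {'xy': [326.7, 166.8], 'conf': 0.7} [ 0.57484625 -0.20967016  0.005     ]
stand_floor {'xy': [327.4, 177.6], 'conf': 0.3} [ 0.56323505 -0.21052215  0.005     ]
pusher_grip [{'bbox': [282.4, 249.0, 37.7, 66.2], 'conf': 0.95}, {'bbox': [399.6, 214.2, 60.0, 57.4], 'conf': 0.78}, {'bbox': [308.7, 154.6, 36.2, 46.1], 'conf': 0.58}]
stand [{'bbox': [283.6, 125.4, 90.9, 89.4], 'conf': 0.57}]
0.005 [324.11038585 176.3993869 ]
0.026 [324.13875205 178.6539089 ]
0.08 [324.22807028 185.78428249]
0.113 [324.29839262 191.43219429]
```

View pics/w1.png

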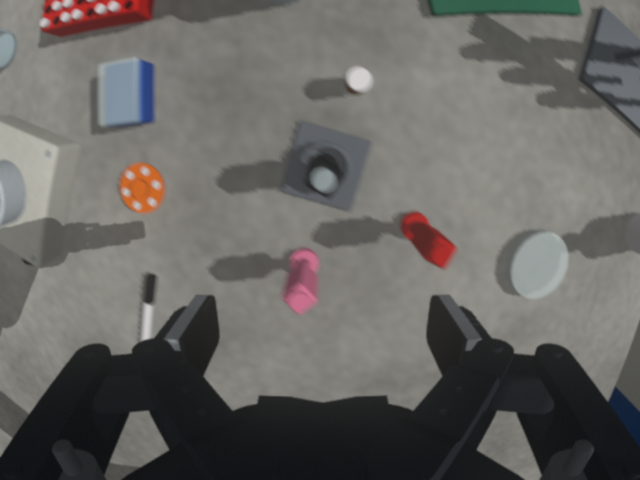

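Run:
```python
from h import *
im=cv2.imread("pics/w1.png")
c=cv2.resize(im[115:220,265:385],(720,630)[:1]+(600,),interpolation=cv2.INTER_CUBIC)
c=cv2.convertScaleAbs(c,alpha=2.2,beta=-40);cv2.imwrite("pics/w1c.png",c)
w=env.camera_info('wrist')
P=[onz(w,p,.005,True)[:2] for p in((300,122),(370,142),(349,211),(282,190))];print(P,np.mean(P,0))
```

```text
[array([ 0.61705168, -0.19002846]), array([ 0.59633645, -0.26376811]), array([ 0.5213614 , -0.24251048]), array([ 0.54442269, -0.17016003])] [ 0.56979305 -0.21661677]
```

View pics/w1c.png

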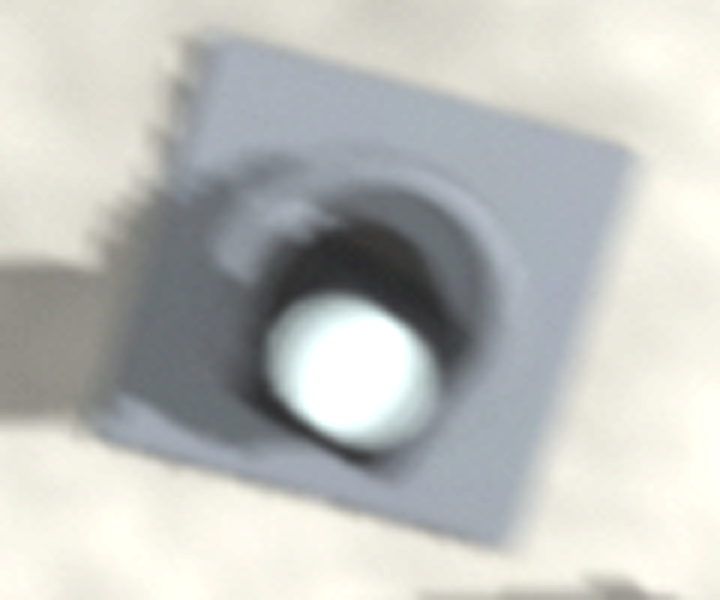

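>>> jog_arm --series '[[8.5,[0.5,0,4],[0,0,0]],[8.5,[0.5,0,7],[0,0,0]],[8.5,[0.5,0,8],[0,0,0]],[8.5,[0.5,0,8],[0,0,0]],[8.5,[0.5,0,8],[0,0,0]],[8.5,[0.5,0,8],[0,0,0]],[8.5,[0.5,0,8],[0,0,0]],[8.5,[0.5,0,8],[0,0,0]],[8.5,[0.5,0,8],[0,0,0]],[8.5,[0.5,0,8],[0,0,0]]]'

```text
time: 3.0
ee_pos: [0.5397, -0.2136, 0.1695]
orientation: [0.0, 1.0, 0.0, 0.0]
force: [0.2, -0.6, 0.0]
width: 0.996
```

Run:
```python
from h import *
w=env.camera_info('wrist');s=env.sense();im=env.camera("wrist");print(s['ee_pos'],s['orientation'],abs(s['joint_vel']).max())
im=im[:,:,::-1].copy();cv2.imwrite("pics/w2.png",im)
for l,z in (("pusher_grip",.080),("stand_floor",.005)):
    for d in env.landmark_of('wrist',l): print(l,d,onz(w,d['xy'],z,True))
for z in(.005,.026,.08,.11): print(z,projw(w,(.5645,-.207,z)))
c=cv2.resize(im[100:260,220:420],(750,600),interpolation=cv2.INTER_CUBIC)
c=cv2.convertScaleAbs(c,alpha=2.5,beta=-20);cv2.imwrite("pics/w2c.png",c)
```

```text
[ 0.53974729 -0.2135784   0.169476  ] [6.31107195e-05 9.99999972e-01 1.98814349e-04 1.15400944e-04] 0.0029942824612217383
pusher_grip {'xy': [325.4, 198.0], 'conf': 0.85} [ 0.56763698 -0.21544702  0.08      ]
pusher_grip {'xy': [458.2, 281.1], 'conf': 0.66} [ 0.50773159 -0.31295326  0.08      ]
pusher_grip {'xy': [297.7, 335.9], 'conf': 0.65} [ 0.46442854 -0.19519272  0.08      ]
stand_floor {'xy': [330.2, 183.9], 'conf': 0.57} [ 0.56692984 -0.22012171  0.005     ]
0.005 [314.80753364 186.69315423]
0.026 [314.27672934 190.37090516]
0.08 [312.504773   202.69843269]
0.11 [311.14892058 212.18395235]
```

View pics/w2c.png

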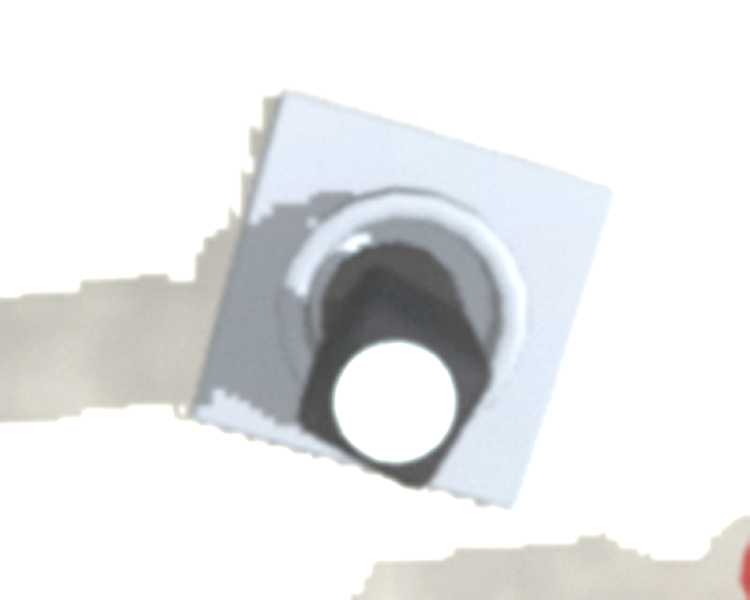

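Run:
```python
from h import *
w=env.camera_info('wrist');u=lambda c:(220+c[0]/3.75,100+c[1]/3.75)
print('cap',onz(w,u((394,402)),.113,True))
C=[onz(w,u(c),.110,True) for c in((300,425),(420,488),(488,372))];print(C,(C[0]+C[2])/2)
d=[C[1]-C[0],C[2]-C[1]];print([ (np.linalg.norm(v)*1000,np.degrees(np.arctan2(v[1],v[0]))) for v in d])
P=[onz(w,u(c),.005,True)[:2] for c in((285,92),(612,190),(512,506),(192,416))];print(P,np.mean(P,0))
print('rim',[onz(w,u(c),.026,True)[:2] for c in((283,310),(526,310),(405,189))])
s=env.sense();print(s['ee_pos'])
```

```text
cap [ 0.56797519 -0.21496012  0.113     ]
[array([ 0.56376805, -0.20051869,  0.11      ]), array([ 0.55375231, -0.21906882,  0.11      ]), array([ 0.57211164, -0.22933216,  0.11      ])] [ 0.56793984 -0.21492542  0.11      ]
[(np.float64(21.081334915382858), np.float64(-118.36586551556651)), (np.float64(21.033331738346423), np.float64(-29.206322337605613))]
[array([ 0.61745519, -0.19129424]), array([ 0.59590847, -0.26487995]), array([ 0.52175023, -0.24354715]), array([ 0.54332231, -0.16891273])] [ 0.56960905 -0.21715852]
rim [array([ 0.57066323, -0.19199263]), array([ 0.57080611, -0.24358468]), array([ 0.59633139, -0.2177729 ])]
[ 0.5396785  -0.21357505  0.16928452]
```

>>> jog_arm --series '[[8.5,[1.4,0.1,0],[0,0,8]],[8.5,[2.83,0.14,0],[0,0,16]],[8.5,[2.83,0.14,1],[0,0,24]],[8.5,[2.83,0.14,2],[0,0,29]],[8.5,[2.83,0.14,4],[0,0,29]],[8.5,[2.83,0.14,6],[0,0,29]],[8.5,[2.83,0.14,7.8],[0,0,29]],[8.5,[2.83,0.14,8.8],[0,0,29]],[8.5,[2.83,0.14,9.1],[0,0,29]],[8.5,[2.83,0.14,9.1],[0,0,29]]]'

```text
time: 4.15
ee_pos: [0.568, -0.215, 0.0783]
orientation: [-0.0, 0.968, -0.25, -0.0]
force: [0.6, 0.3, 0.2]
width: 0.995
```

Run:
```python
from h import *
w=env.camera_info('wrist');s=env.sense();im=env.camera("wrist");print(s['ee_pos'],s['orientation'],abs(s['joint_vel']).max(),s['force'])
im=im[:,:,::-1].copy();cv2.imwrite("pics/w3.png",cv2.convertScaleAbs(im,alpha=1.5))
```

```text
[ 0.56802242 -0.21503623  0.07830298] [-1.93506368e-05  9.68187724e-01 -2.50224950e-01 -7.66148362e-05] 0.016726639922547654 [0.59532777 0.30241173 0.16440414]
```

View pics/w3.png

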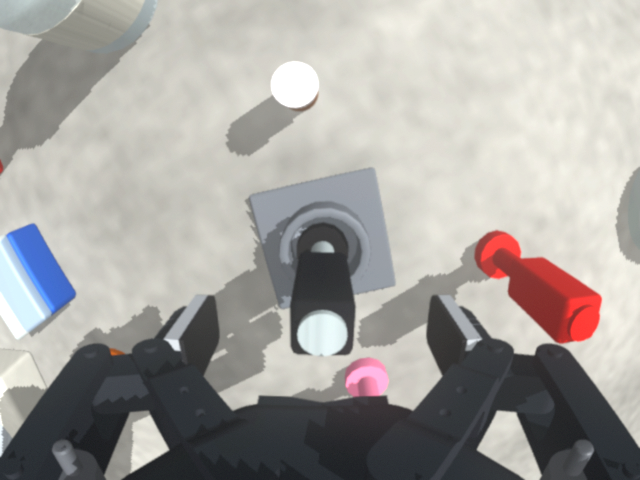

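The black handle stands squarely centred between the pads at (322,332). I close on it.

>>> jog_arm --squeeze 80 --series '[[1.0,[0,0,0],[0,0,0]],[1.0,[0,0,0],[0,0,0]],[1.0,[0,0,0],[0,0,0]],[1.0,[0,0,0],[0,0,0]],[1.0,[0,0,0],[0,0,0]],[1.0,[0,0,0],[0,0,0]],[1.0,[0,0,0],[0,0,0]],[1.0,[0,0,0],[0,0,0]],[1.0,[0,0,0],[0,0,0]],[1.0,[0,0,0],[0,0,0]]]'

```text
time: 5.2
ee_pos: [0.5684, -0.2152, 0.0788]
orientation: [0.0, 0.968, -0.25, 0.001]
force: [-0.0, 0.9, 4.5]
width: 0.268
```

Run:
```python
from h import *
s=env.sense();print(s['ee_pos'],s['orientation'],abs(s['joint_vel']).max(),s['force'],s['width'],s['joint_pos'])
```

```text
[ 0.56837242 -0.21523621  0.07882199] [ 1.24925134e-04  9.68182513e-01 -2.50244567e-01  5.13374438e-04] 0.0013730050489389133 [-0.04146503  0.90449004  4.49859249] 0.2679381074798891 [-5.48373639e-01  3.15693057e-01  1.75754216e+00  6.84146495e-05
  1.06730243e+00  1.52825548e+00]
```

>>> jog_arm --series '[[1.0,[0,0,-1],[0,0,0]],[1.0,[0,0,-3],[0,0,0]],[1.0,[0,0,-6],[0,0,0]],[1.0,[0,0,-9],[0,0,0]],[1.0,[0,0,-12],[0,0,0]],[1.0,[0,0,-14],[0,0,0]],[1.0,[0,0,-15],[0,0,0]],[1.0,[0,0,-15],[0,0,-8]],[1.0,[0,0,-15],[0,0,-16]],[1.0,[0,0,-15],[0,0,-24]]]'

```text
time: 6.2
ee_pos: [0.567, -0.2145, 0.2266]
orientation: [-0.001, 0.999, -0.041, -0.001]
force: [-0.3, -0.2, -2.6]
width: 0.264
```

Run:
```python
from h import *
s=env.sense();print(s['ee_pos'],s['orientation'],s['force'],s['width'],s['joint_pos'])
from scipy.spatial.transform import Rotation as R
q=s['orientation'];T=R.from_quat([q[1],q[2],q[3],q[0]]).as_matrix()
print(T.T@(np.array([.475,.178,.23])-s['ee_pos'])*100)
```

```text
[ 0.56697634 -0.2144853   0.22658329] [-7.81778816e-04  9.99173071e-01 -4.06243462e-02 -1.49202872e-03] [-0.31628848 -0.21582796 -2.61668649] 0.2637870770167143 [-5.48456026e-01  1.43816781e-01  1.66898571e+00 -8.72962715e-05
  1.33215797e+00  1.10363225e+00]
[-12.3544385  -38.37272814  -0.24875518]
```

>>> jog_arm --series '[[1.0,[-1,-3,0],[0,0,-5]],[1.0,[-2.5,-7.5,0],[0,0,-5]],[1.0,[-4,-12.2,0],[0,0,-5]],[1.0,[-5.6,-17,0],[0,0,-5]],[1.0,[-7.2,-21.8,0],[0,0,-5]],[1.0,[-8.8,-26.6,0],[0,0,-5]],[1.0,[-10.4,-31.4,0],[0,0,-5]],[1.0,[-11.7,-35.5,0],[0,0,-5]],[1.0,[-12.4,-37.6,0],[0,0,-5]],[1.0,[-12.6,-38.3,0],[0,0,-5]]]'

```text
time: 7.2
ee_pos: [0.4738, 0.1794, 0.2268]
orientation: [0.0, 1.0, 0.002, -0.002]
force: [0.1, -0.0, -2.6]
width: 0.265
```

>>> jog_arm --series '[[1.0,[0,0,0],[0,0,0]],[1.0,[0,0,0],[0,0,0]],[1.0,[0,0,0],[0,0,0]],[1.0,[0,0,0],[0,0,0]],[1.0,[0,0,0],[0,0,0]],[1.0,[0,0,0],[0,0,0]],[1.0,[0,0,0],[0,0,0]],[1.0,[0,0,0],[0,0,0]],[1.0,[0,0,0],[0,0,0]],[1.0,[0,0,0],[0,0,0]]]'

```text
time: 8.2
ee_pos: [0.4757, 0.1775, 0.2283]
orientation: [0.0, 1.0, 0.0, 0.0]
force: [-0.4, 0.5, -1.9]
width: 0.263
```

Run:
```python
from h import *
w=env.camera_info('wrist');s=env.sense();im=env.camera("wrist")[:,:,::-1].copy();print(s['ee_pos'],s['orientation'],abs(s['joint_vel']).max(),s['force'],s['width'])
cv2.imwrite("pics/w4.png",im)
for l,z in (("hub_top",.102),("cup_mouth",.096)):
    for d in env.landmark_of('wrist',l): print(l,d,onz(w,d['xy'],z,True))
```

```text
[0.47570887 0.17751696 0.22831001] [3.93946899e-06 9.99999982e-01 1.90087996e-04 2.66597418e-05] 0.0027745293979524947 [-0.39548763  0.49850522 -1.93466131] 0.2632350805406727
hub_top {'xy': [318.8, 106.6], 'conf': 0.96} [0.56576934 0.18036952 0.102     ]
hub_top {'xy': [498.2, 132.6], 'conf': 0.58} [0.55281986 0.03845226 0.102     ]
```

View pics/w4.png

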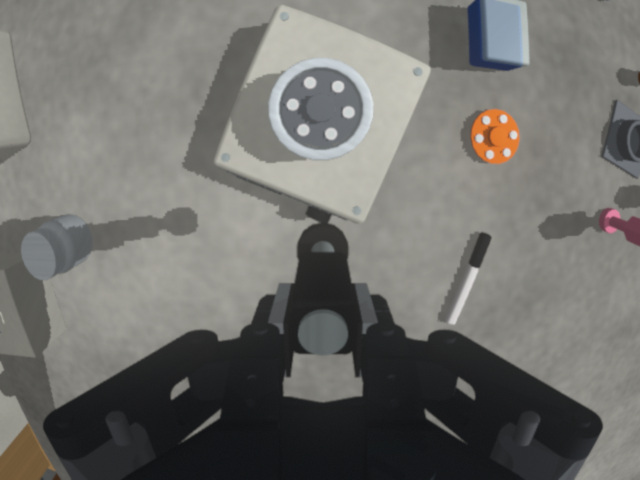

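```bash
cat > fit.py <<'E'
from h import *
from scipy.optimize import minimize
def circ(w,x,y,z,r,n=72):
    return np.array([projw(w,(x+r*np.cos(t),y+r*np.sin(t),z)) for t in np.linspace(0,2*np.pi,n,endpoint=False)],np.float32)
def samp(g,p): return cv2.remap(g,p[:,0].reshape(1,-1),p[:,1].reshape(1,-1),cv2.INTER_LINEAR)[0]
def fit(g,w,rings,z,x0):
    # rings: (r_bright,r_dark)
    f=lambda v:-sum((samp(g,circ(w,v[0],v[1],z,a))-samp(g,circ(w,v[0],v[1],z,b))).mean() for a,b in rings)
    best=min(((f((x0[0]+i,x0[1]+j)),i,j) for i in np.arange(-.012,.0121,.001) for j in np.arange(-.012,.0121,.001)))
    return x0[0]+best[1],x0[1]+best[2],best[0]
E
python3 - <<'E'
from fit import *
g=cv2.cvtColor(cv2.imread('pics/w4.png'),cv2.COLOR_BGR2GRAY).astype(np.float32)
w=env.camera_info('wrist')
x0=(.5655,.180)
print('inner',fit(g,w,[(.034,.0295)],.096,x0),'outer',fit(g,w,[(.038,.042)],.096,x0),'both',fit(g,w,[(.034,.0295),(.038,.042)],.096,x0))
print('dark hub?',fit(g,w,[(.0135,.009)],.102,x0))
s=env.sense();f=s['ee_pos']
for z in(.147,.155,.159,.166):print('foot at',z,projw(w,(f[0],f[1],z)))
im=cv2.imread('pics/w4.png')
for v,z,r in((fit(g,w,[(.034,.0295),(.038,.042)],.096,x0),.096,.0315),):
    for rr in(.0315,.04): cv2.polylines(im,[circ(w,v[0],v[1],z,rr).round().astype(np.int32)],True,(0,255,0),1)
for z in (.154,.166): cv2.polylines(im,[circ(w,f[0],f[1],z,.016).round().astype(np.int32)],True,(0,255,255),1)
cv2.imwrite('pics/w4f.png',cv2.convertScaleAbs(cv2.resize(im[30:360,200:440],None,fx=1.8,fy=1.8,interpolation=2),alpha=1.7))
E
```

```text
inner (np.float64(0.5655), np.float64(0.179), np.float32(-98.597305)) outer (np.float64(0.5655), np.float64(0.179), np.float32(-31.73333)) both (np.float64(0.5655), np.float64(0.179), np.float32(-130.33063))
dark hub? (np.float64(0.5635), np.float64(0.186), np.float32(-29.224365))
foot at 0.147 [322.52565717 242.48247657]
foot at 0.155 [322.52587072 246.12345314]
foot at 0.159 [322.52598038 248.03454811]
foot at 0.166 [322.52617696 251.53569488]
```

View pics/w4f.png

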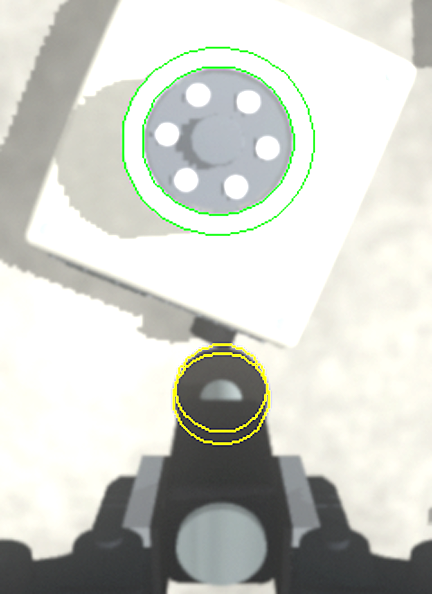

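Cup centre ≈ (0.5655, 0.179), hub agrees, and the foot hangs on the tool axis. I go above the hub and stop about 8 mm over it.

>>> jog_arm --series '[[1.0,[2,0,0],[0,0,0]],[1.0,[5,-0.1,0],[0,0,0]],[1.0,[8,-0.15,0],[0,0,0]],[1.0,[9,-0.2,1],[0,0,0]],[1.0,[9,-0.2,2.5],[0,0,0]],[1.0,[9,-0.2,3.6],[0,0,0]],[1.0,[9,-0.2,4.2],[0,0,0]],[1.0,[9,-0.2,4.4],[0,0,0]],[1.0,[9,-0.2,4.4],[0,0,0]],[1.0,[9,-0.2,4.4],[0,0,0]]]'

```text
time: 9.35
ee_pos: [0.5659, 0.1796, 0.185]
orientation: [-0.0, 1.0, 0.0, 0.001]
force: [-0.3, -0.1, -0.9]
width: 0.263
```

Run:
```python
from h import *
w=env.camera_info('wrist');s=env.sense()
for n in('wrist','side','scene'):cv2.imwrite(f'pics/{n}5.png',env.camera(n)[:,:,::-1])
print(s['ee_pos'],s['orientation'],abs(s['joint_vel']).max(),s['force'],s['ft_torque'],s['width'],s['time'])
im=cv2.imread('pics/wrist5.png');f=s['ee_pos']
o=[cv2.resize(im[120:360,200:440],(400,400),interpolation=2),cv2.resize(cv2.imread('pics/side5.png')[210:310,260:360],(400,400),interpolation=2)]
cv2.imwrite('pics/c5.png',cv2.convertScaleAbs(np.hstack(o),alpha=1.6))
```

```text
[0.56587861 0.17963469 0.185023  ] [-6.68300830e-05  9.99999780e-01  2.25394304e-04  6.19510050e-04] 0.006012274267973491 [-0.3090622  -0.12283905 -0.94482408] [-0.03306389 -0.02808132  0.02520641] 0.2627686707466379 9.35
```

View pics/c5.png

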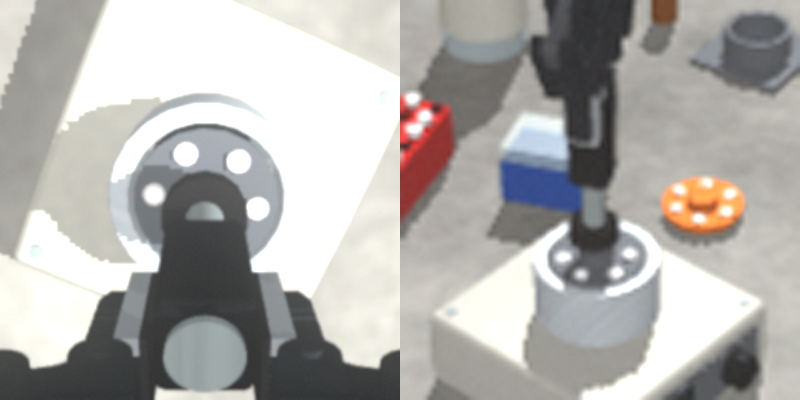

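Foot centred over the hub in both views. Descending through the soft range.

>>> jog_arm --series '[[1.0,[0,0,0.3],[0,0,0]],[1.0,[0,0,0.5],[0,0,0]],[1.0,[0,0,0.7],[0,0,0]],[1.0,[0,0,0.9],[0,0,0]],[1.0,[0,0,1.1],[0,0,0]],[1.0,[0,0,1.3],[0,0,0]],[1.0,[0,0,1.5],[0,0,0]],[1.0,[0,0,1.7],[0,0,0]],[1.0,[0,0,1.8],[0,0,0]],[1.0,[0,0,1.8],[0,0,0]]]'

```text
time: 10.5
ee_pos: [0.5657, 0.1795, 0.1662]
orientation: [0.0, 1.0, 0.0, -0.0]
force: [-0.2, -0.9, -0.5]
width: 0.265
```

>>> jog_arm --series '[[1.0,[0,0,0.05],[0,0,0]],[1.0,[0,0,0.1],[0,0,0]],[1.0,[0,0,0.15],[0,0,0]],[1.0,[0,0,0.2],[0,0,0]],[1.0,[0,0,0.25],[0,0,0]],[1.0,[0,0,0.25],[0,0,0]],[1.0,[0,0,0.25],[0,0,0]],[1.0,[0,0,0.25],[0,0,0]],[1.0,[0,0,0.25],[0,0,0]],[1.0,[0,0,0.25],[0,0,0]]]'

```text
time: 11.5
ee_pos: [0.5658, 0.1795, 0.1638]
orientation: [-0.0, 1.0, 0.0, 0.0]
force: [-0.7, -0.4, -0.1]
width: 0.266
```

Run:
```python
from h import *
s=env.sense();im=env.camera('side');print(s['ee_pos'],s['force'],s['ft_torque'],s['width'])
im2=env.camera('wrist')
o=[cv2.resize(im2[120:360,200:440,::-1],(400,400),interpolation=2),cv2.resize(im[210:310,260:360,::-1],(400,400),interpolation=2)]
cv2.imwrite('pics/c6.png',cv2.convertScaleAbs(np.hstack(o),alpha=1.6))
```

```text
[0.5657567  0.17952748 0.1638199 ] [-0.706234   -0.41791853 -0.14466789] [-0.06264389  0.15480919  0.04075107] 0.26560052706281706
```

View pics/c6.png

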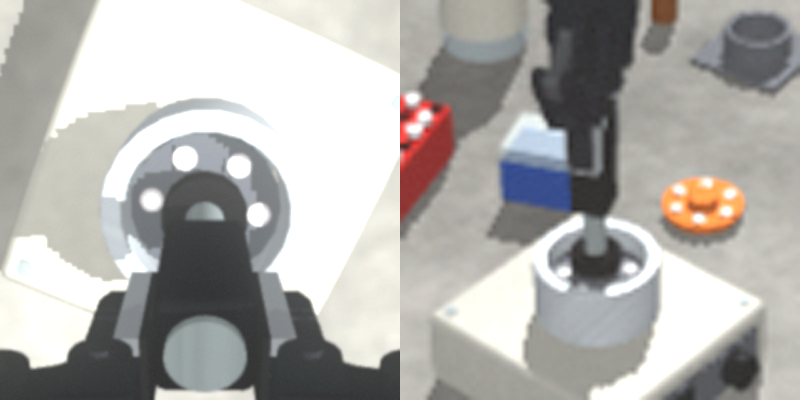

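>>> jog_arm --series '[[1.0,[0,0,0.05],[0,0,0]],[1.0,[0,0,0.1],[0,0,0]],[1.0,[0,0,0.15],[0,0,0]],[1.0,[0,0,0.2],[0,0,0]],[1.0,[0,0,0.2],[0,0,0]],[1.0,[0,0,0.2],[0,0,0]],[1.0,[0,0,0.2],[0,0,0]],[1.0,[0,0,0.2],[0,0,0]],[1.0,[0,0,0.2],[0,0,0]],[1.0,[0,0,0.2],[0,0,0]]]'

```text
time: 12.6
ee_pos: [0.566, 0.1795, 0.1625]
orientation: [-0.0, 1.0, 0.0, 0.0]
force: [-2.5, -1.1, 5.6]
width: 0.261
```

>>> jog_arm --series '[[1.0,[0,0,0.05],[0,0,0]],[1.0,[0,0,0.1],[0,0,0]],[1.0,[0,0,0.1],[0,0,0]],[1.0,[0,0,0.1],[0,0,0]],[1.0,[0,0,0.1],[0,0,0]],[1.0,[0,0,0.1],[0,0,0]],[1.0,[0,0,0.1],[0,0,0]],[1.0,[0,0,0.1],[0,0,0]],[1.0,[0,0,0.1],[0,0,0]],[1.0,[0,0,0.1],[0,0,0]]]'

```text
time: 13.6
ee_pos: [0.5662, 0.1796, 0.1619]
orientation: [-0.0, 1.0, 0.0, 0.001]
force: [-2.1, -1.1, 7.1]
width: 0.264
```

>>> jog_arm --series '[[1.0,[0,0,0.05],[0,0,0]],[1.0,[0,0,0.1],[0,0,0]],[1.0,[0,0,0.1],[0,0,0]],[1.0,[0,0,0.1],[0,0,0]],[1.0,[0,0,0.1],[0,0,0]],[1.0,[0,0,0.1],[0,0,0]],[1.0,[0,0,0.1],[0,0,0]],[1.0,[0,0,0.1],[0,0,0]],[1.0,[0,0,0.1],[0,0,0]],[1.0,[0,0,0.1],[0,0,0]]]'

```text
time: 14.6
ee_pos: [0.5664, 0.1796, 0.1613]
orientation: [-0.0, 1.0, 0.0, 0.001]
force: [-2.4, -0.3, 8.0]
width: 0.264
```

>>> jog_arm --series '[[1.0,[0,0,0.05],[0,0,0]],[1.0,[0,0,0.1],[0,0,0]],[1.0,[0,0,0.1],[0,0,0]],[1.0,[0,0,0.1],[0,0,0]],[1.0,[0,0,0.1],[0,0,0]],[1.0,[0,0,0.1],[0,0,0]],[1.0,[0,0,0.1],[0,0,0]],[1.0,[0,0,0.1],[0,0,0]],[1.0,[0,0,0.1],[0,0,0]],[1.0,[0,0,0.1],[0,0,0]]]'

```text
time: 15.6
ee_pos: [0.5666, 0.1797, 0.1606]
orientation: [-0.0, 1.0, 0.0, 0.001]
force: [-2.6, -1.2, 9.5]
width: 0.265
```

>>> jog_arm --series '[[1.0,[0,0,0.05],[0,0,0]],[1.0,[0,0,0.1],[0,0,0]],[1.0,[0,0,0.1],[0,0,0]],[1.0,[0,0,0.1],[0,0,0]],[1.0,[0,0,0.1],[0,0,0]],[1.0,[0,0,0.1],[0,0,0]],[1.0,[0,0,0.1],[0,0,0]],[1.0,[0,0,0.1],[0,0,0]],[1.0,[0,0,0.1],[0,0,0]],[1.0,[0,0,0.1],[0,0,0]]]'

```text
time: 16.6
ee_pos: [0.5663, 0.1796, 0.1586]
orientation: [-0.0, 1.0, 0.0, 0.001]
force: [-1.8, -0.4, 6.2]
width: 0.262
```

>>> jog_arm --series '[[1.0,[0,0,0.05],[0,0,0]],[1.0,[0,0,0.1],[0,0,0]],[1.0,[0,0,0.1],[0,0,0]],[1.0,[0,0,0.1],[0,0,0]],[1.0,[0,0,0.1],[0,0,0]],[1.0,[0,0,0.1],[0,0,0]],[1.0,[0,0,0.1],[0,0,0]],[1.0,[0,0,0.1],[0,0,0]],[1.0,[0,0,0.1],[0,0,0]],[1.0,[0,0,0.1],[0,0,0]]]'

```text
time: 17.6
ee_pos: [0.566, 0.1795, 0.1569]
orientation: [-0.0, 1.0, 0.0, 0.0]
force: [1.1, 1.0, 3.3]
width: 0.266
```

>>> jog_arm --series '[[1.0,[0,0,0.05],[0,0,0]],[1.0,[0,0,0.1],[0,0,0]],[1.0,[0,0,0.1],[0,0,0]],[1.0,[0,0,0.1],[0,0,0]],[1.0,[0,0,0.1],[0,0,0]],[1.0,[0,0,0.1],[0,0,0]],[1.0,[0,0,0.1],[0,0,0]],[1.0,[0,0,0.1],[0,0,0]],[1.0,[0,0,0.1],[0,0,0]],[1.0,[0,0,0.1],[0,0,0]]]'

```text
time: 18.6
ee_pos: [0.5657, 0.1795, 0.1558]
orientation: [-0.0, 1.0, 0.0, -0.0]
force: [-0.0, -0.3, -1.6]
width: 0.264
```

>>> jog_arm --series '[[1.0,[0,0,0.05],[0,0,0]],[1.0,[0,0,0.1],[0,0,0]],[1.0,[0,0,0.1],[0,0,0]],[1.0,[0,0,0.1],[0,0,0]],[1.0,[0,0,0.1],[0,0,0]],[1.0,[0,0,0.1],[0,0,0]],[1.0,[0,0,0.1],[0,0,0]],[1.0,[0,0,0.1],[0,0,0]],[1.0,[0,0,0.1],[0,0,0]],[1.0,[0,0,0.1],[0,0,0]]]'

```text
time: 19.6
ee_pos: [0.5657, 0.1795, 0.1548]
orientation: [-0.0, 1.0, 0.0, 0.0]
force: [-0.3, 0.7, -2.2]
width: 0.264
```

Run:
```python
from h import *
s=env.sense();im=env.camera('side');print(s['ee_pos'],s['force'],s['ft_torque'],s['width'])
im2=env.camera('wrist')
o=[cv2.resize(im2[120:360,200:440,::-1],(400,400),interpolation=2),cv2.resize(im[210:310,260:360,::-1],(400,400),interpolation=2)]
cv2.imwrite('pics/c7.png',cv2.convertScaleAbs(np.hstack(o),alpha=1.6))
```

```text
[0.5657399  0.17948006 0.15480417] [-0.30751069  0.67216041 -2.20785273] [-0.02952994  0.02120116 -0.00722862] 0.26398615706639955
```

View pics/c7.png

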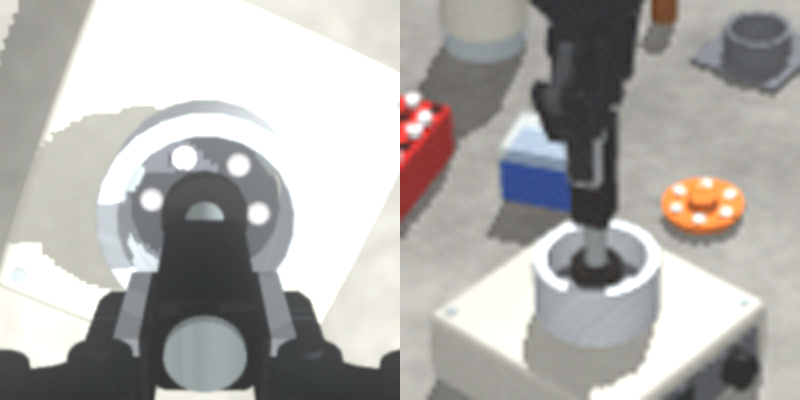

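>>> jog_arm --series '[[1.0,[0,0,0.05],[0,0,0]],[1.0,[0,0,0.1],[0,0,0]],[1.0,[0,0,0.1],[0,0,0]],[1.0,[0,0,0.1],[0,0,0]],[1.0,[0,0,0.1],[0,0,0]],[1.0,[0,0,0.1],[0,0,0]],[1.0,[0,0,0.1],[0,0,0]],[1.0,[0,0,0.1],[0,0,0]],[1.0,[0,0,0.1],[0,0,0]],[1.0,[0,0,0.1],[0,0,0]]]'

```text
time: 20.7
ee_pos: [0.5657, 0.1795, 0.1538]
orientation: [-0.0, 1.0, 0.0, -0.0]
force: [-0.2, -0.1, -2.0]
width: 0.265
```

>>> jog_arm --series '[[1.0,[0,0,0.05],[0,0,0]],[1.0,[0,0,0.1],[0,0,0]],[1.0,[0,0,0.15],[0,0,0]],[1.0,[0,0,0.15],[0,0,0]],[1.0,[0,0,0.15],[0,0,0]],[1.0,[0,0,0.15],[0,0,0]],[1.0,[0,0,0.15],[0,0,0]],[1.0,[0,0,0.15],[0,0,0]],[1.0,[0,0,0.15],[0,0,0]],[1.0,[0,0,0.15],[0,0,0]]]'

```text
time: 21.7
ee_pos: [0.5659, 0.1795, 0.1525]
orientation: [-0.0, 1.0, 0.0, 0.0]
force: [-0.9, -0.7, 3.5]
width: 0.265
```

>>> jog_arm --series '[[1.0,[0,0,0.05],[0,0,0]],[1.0,[0,0,0.1],[0,0,0]],[1.0,[0,0,0.1],[0,0,0]],[1.0,[0,0,0.1],[0,0,0]],[1.0,[0,0,0.1],[0,0,0]],[1.0,[0,0,0.1],[0,0,0]],[1.0,[0,0,0.1],[0,0,0]],[1.0,[0,0,0.1],[0,0,0]],[1.0,[0,0,0.1],[0,0,0]],[1.0,[0,0,0.1],[0,0,0]]]'

```text
time: 22.7
ee_pos: [0.5661, 0.1796, 0.1525]
orientation: [-0.0, 1.0, 0.0, 0.0]
force: [-1.8, -0.7, 8.8]
width: 0.264
```

>>> jog_arm --series '[[1.0,[0,0,0.05],[0,0,0]],[1.0,[0,0,0.1],[0,0,0]],[1.0,[0,0,0.1],[0,0,0]],[1.0,[0,0,0.1],[0,0,0]],[1.0,[0,0,0.1],[0,0,0]],[1.0,[0,0,0.1],[0,0,0]],[1.0,[0,0,0.1],[0,0,0]],[1.0,[0,0,0.1],[0,0,0]],[1.0,[0,0,0.1],[0,0,0]],[1.0,[0,0,0.1],[0,0,0]]]'

```text
time: 23.7
ee_pos: [0.5664, 0.1796, 0.1525]
orientation: [0.0, 1.0, 0.0, 0.001]
force: [-4.8, 0.2, 10.7]
width: 0.266
```

>>> jog_arm --series '[[1.0,[0,0,0.05],[0,0,0]],[1.0,[0,0,0.1],[0,0,0]],[1.0,[0,0,0.1],[0,0,0]],[1.0,[0,0,0.1],[0,0,0]],[1.0,[0,0,0.1],[0,0,0]],[1.0,[0,0,0.1],[0,0,0]],[1.0,[0,0,0.1],[0,0,0]],[1.0,[0,0,0.1],[0,0,0]],[1.0,[0,0,0.1],[0,0,0]],[1.0,[0,0,0.1],[0,0,0]]]'

```text
time: 24.7
ee_pos: [0.5666, 0.1796, 0.1525]
orientation: [0.0, 1.0, 0.0, 0.001]
force: [-5.9, -1.7, 16.3]
width: 0.267
```

Hard stop felt (~18 N, TCP unmoved at 0.1525). Lifting and backing off to look.

>>> jog_arm --series '[[1.0,[0,0,-0.6],[0,0,0]],[1.0,[0,0,-2],[0,0,0]],[1.0,[0,0,-5],[0,0,0]],[1.0,[0,0,-7.5],[0,0,0]],[1.0,[-2,0,-8],[0,0,0]],[1.0,[-5,0,-8],[0,0,0]],[1.0,[-8,0,-8],[0,0,0]],[1.0,[-9,0,-8],[0,0,0]],[1.0,[-9,0,-8],[0,0,0]],[1.0,[-9,0,-8],[0,0,0]]]'

```text
time: 25.7
ee_pos: [0.4764, 0.1795, 0.2295]
orientation: [-0.0, 1.0, 0.0, 0.0]
force: [-0.9, 0.4, -1.9]
width: 0.27
```

Run:
```python
from h import *
w=env.camera_info('wrist');s=env.sense();im2=env.camera('wrist');print(s['ee_pos'],s['orientation'],s['force'],s['width'],abs(s['joint_vel']).max())
im=env.camera('side');im3=env.camera('scene')
cv2.imwrite('pics/w8.png',im2[:,:,::-1]);cv2.imwrite('pics/s8.png',im[:,:,::-1])
o=[cv2.resize(im2[30:190,240:400,::-1],(400,400),interpolation=2),cv2.resize(im[250:320,275:345,::-1],(400,400),interpolation=2)]
cv2.imwrite('pics/c8.png',cv2.convertScaleAbs(np.hstack(o),alpha=2))
for l in('hub_top','adapter'):print(env.landmark_of('wrist',l))
```

```text
[0.47637114 0.17946173 0.2295226 ] [-3.85344995e-05  9.99999876e-01  8.92897040e-05  4.88934623e-04] [-0.86957064  0.41082667 -1.87155298] 0.26953889768561845 0.016798166875859173
[{'xy': [319.7, 111.4], 'conf': 0.79}, {'xy': [498.2, 135.0], 'conf': 0.78}]
[{'xy': [494.3, 138.4], 'conf': 0.94}, {'xy': [322.6, 113.2], 'conf': 0.79}]
```

View pics/c8.png

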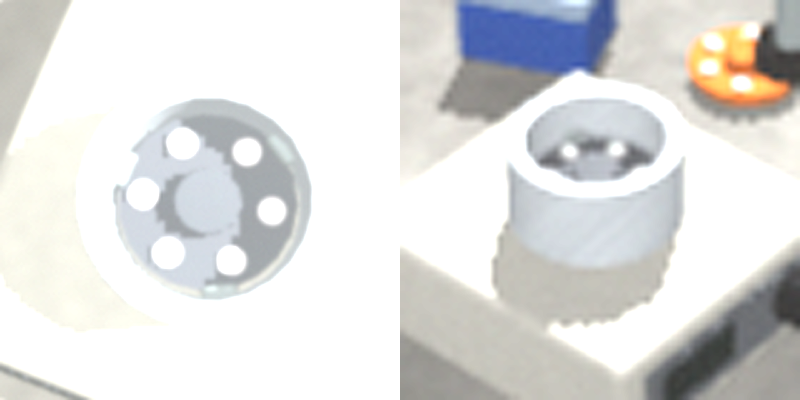

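```bash
cat > caps.py <<'E'
from h import *
def caps(fn,w):
    g=cv2.cvtColor(cv2.imread(fn),cv2.COLOR_BGR2GRAY).astype(np.float32)
    m=(g>135).astype(np.uint8)
    n,l,st,c=cv2.connectedComponentsWithStats(m)
    return np.array([ (g[l==i]@np.argwhere(l==i)[:,::-1])/g[l==i].sum() for i in range(1,n) if 30<st[i,4]<250 and np.hypot(*(c[i]-(320,109)))<45]),g
def model(w,v,r):
    x,y,z,ph,a,b=v
    t=ph+np.arange(6)*np.pi/3
    return np.array([projw(w,(x+r*np.cos(k),y+r*np.sin(k),z+a*r*np.cos(k)+b*r*np.sin(k))) for k in t])
E
python3 - <<'E'
from caps import *
w=env.camera_info('wrist')
for f in('pics/w4.png','pics/w8.png'):
    for th in(1,):
        c,g=caps(f,w);print(f,len(c),c.round(1).tolist())
im=cv2.imread('pics/w8.png');print(g[60:160:4,280:365:4].astype(int).max())
E
```

```text
pics/w4.png 6 [[309.7, 82.2], [337.8, 86.1], [292.3, 104.1], [348.2, 111.8], [303.0, 129.6], [330.7, 133.3]]
pics/w8.png 6 [[312.7, 86.9], [338.4, 90.3], [296.7, 107.3], [348.4, 114.0], [306.6, 130.6], [331.7, 133.5]]
222
```

Run:
```python
from caps import *
w=env.camera_info('wrist')
import copy
R=None
tcp8=np.array([.47637,.17946,.22952]);tcp4=np.array([.47571,.17752,.22831])
w4=copy.deepcopy(w);w4['t']=w['t']-w['R']@(tcp4-tcp8)
from itertools import permutations
def order(c):
    m=c.mean(0);return c[np.argsort(np.arctan2(c[:,1]-m[1],c[:,0]-m[0]))]
def solve(c,w,r,z=None):
    c=order(c);best=None
    for ph in np.radians(np.arange(0,60,15)):
        def f(v):
            return (order(model(w,v,r))-c).ravel()
        o=least_squares(f,[.5655,.1795,.095,ph,0,0],x_scale=[.01,.01,.01,.1,.05,.05])
        if best is None or o.cost<best.cost:best=o
    return best
c4,_=caps('pics/w4.png',w);c8,_=caps('pics/w8.png',w)
for r in(.0195,.020,.0205,.021,.0215,.022):
    a=solve(c4,w4,r);b=solve(c8,w,r)
    print(r,'z4 %.4f z8 %.4f'%(a.x[2],b.x[2]),'tilt4',np.degrees(a.x[4:]).round(2),'tilt8',np.degrees(b.x[4:]).round(2),a.x[:2].round(4),b.x[:2].round(4),a.cost.round(2),b.cost.round(2))
```

```text
0.0195 z4 0.1173 z8 0.0949 tilt4 [1.19 0.45] tilt8 [ 3.15 -6.97] [0.5638 0.1791] [0.5641 0.1796] 0.01 0.2
0.02 z4 0.1106 z8 0.0876 tilt4 [1.19 0.45] tilt8 [ 3.15 -6.97] [0.5643 0.1791] [0.5646 0.1796] 0.01 0.2
0.0205 z4 0.1039 z8 0.0803 tilt4 [1.19 0.45] tilt8 [ 3.15 -6.97] [0.5647 0.1791] [0.565  0.1796] 0.01 0.2
0.021 z4 0.0972 z8 0.0730 tilt4 [1.19 0.45] tilt8 [ 3.15 -6.97] [0.5652 0.1792] [0.5655 0.1796] 0.01 0.2
0.0215 z4 0.0905 z8 0.0657 tilt4 [1.19 0.45] tilt8 [ 3.15 -6.97] [0.5657 0.1792] [0.566  0.1796] 0.01 0.2
0.022 z4 0.0838 z8 0.0584 tilt4 [1.19 0.45] tilt8 [ 3.15 -6.97] [0.5662 0.1793] [0.5665 0.1796] 0.01 0.2
```

>>> jog_arm --series '[[1.0,[0,0,2],[0,0,0]],[1.0,[0,0,4],[0,0,0]],[1.0,[0,0,4.5],[0,0,0]],[1.0,[0,0,4.5],[0,0,0]],[1.0,[0,0,4.5],[0,0,0]],[1.0,[0,0,4.5],[0,0,0]],[1.0,[0,0,4.5],[0,0,0]],[1.0,[0,0,4.5],[0,0,0]],[1.0,[0,0,4.5],[0,0,0]],[1.0,[0,0,4.5],[0,0,0]]]'

```text
time: 26.95
ee_pos: [0.4757, 0.1795, 0.1844]
orientation: [-0.0, 1.0, 0.0, 0.0]
force: [-0.3, 0.3, -2.3]
width: 0.26
```

Run:
```python
from h import *
import pickle
w=env.camera_info('wrist');s=env.sense();im2=env.camera('wrist');print(s['ee_pos'],s['force'],abs(s['joint_vel']).max())
pickle.dump(w,open('w9.pkl','wb'))
cv2.imwrite('pics/w9.png',im2[:,:,::-1])
c=cv2.resize(im2[10:170,240:400,::-1],(600,600),interpolation=cv2.INTER_CUBIC)
cv2.imwrite('pics/c9.png',cv2.convertScaleAbs(c,alpha=1.3))
```

```text
[0.47573854 0.17948129 0.18440273] [-0.27474748  0.33406666 -2.26640788] 0.0016138108294884443
```

View pics/c9.png

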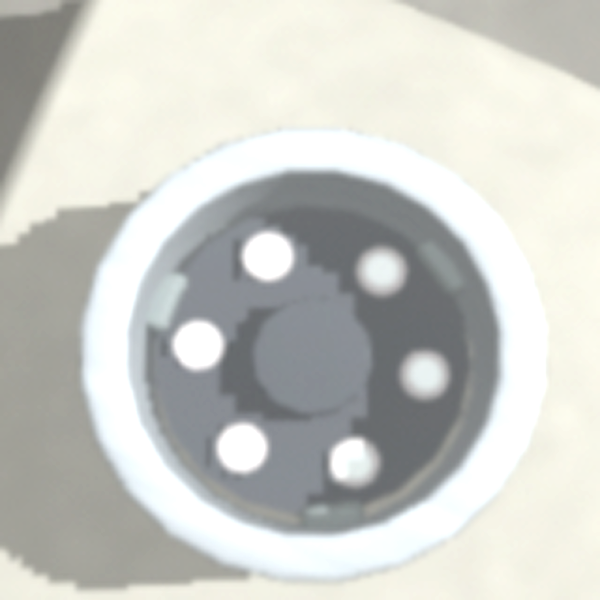

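>>> jog_arm --series '[[1.0,[0,-3,0],[0,0,0]],[1.0,[0,-5,0],[0,0,0]],[1.0,[0,-6,0],[0,0,0]],[1.0,[0,-6,0],[0,0,0]],[1.0,[0,-6,0],[0,0,0]],[1.0,[0,-6,0],[0,0,0]],[1.0,[0,-6,0],[0,0,0]],[1.0,[0,-6,0],[0,0,0]],[1.0,[0,-6,0],[0,0,0]],[1.0,[0,-6,0],[0,0,0]]]'

```text
time: 28.0
ee_pos: [0.4757, 0.2393, 0.1843]
orientation: [-0.0, 1.0, 0.0, -0.0]
force: [-0.1, -0.1, -2.1]
width: 0.262
```

```bash
cat > snap.py <<'E'
import sys
from h import *
import pickle
n=sys.argv[1]
w=env.camera_info('wrist');s=env.sense();im2=env.camera('wrist');print(s['ee_pos'],s['force'],abs(s['joint_vel']).max())
pickle.dump(w,open(n+'.pkl','wb'))
cv2.imwrite(f'pics/{n}.png',im2[:,:,::-1])
p=projw(w,(.5655,.1795,.08)).round().astype(int);print(p)
x,y=max(p[0]-80,0),max(p[1]-80,0);print('origin',x,y)
c=cv2.resize(im2[y:y+160,x:x+160,::-1],(600,600),interpolation=cv2.INTER_CUBIC)
cv2.imwrite(f'pics/{n}c.png',cv2.convertScaleAbs(c,alpha=1.3))
E
python3 snap.py w10
```

```text
[0.47571479 0.23933856 0.18428082] [-0.13165491 -0.12528982 -2.05078324] 0.0019075830050616126
[410 107]
origin 330 27
```

>>> jog_arm --series '[[1.0,[0,4,0],[0,0,0]],[1.0,[0,8,0],[0,0,0]],[1.0,[0,11,0],[0,0,0]],[1.0,[0,12,0],[0,0,0]],[1.0,[0,12,0],[0,0,0]],[1.0,[0,12,0],[0,0,0]],[1.0,[0,12,0],[0,0,0]],[1.0,[0,12,0],[0,0,0]],[1.0,[0,12,0],[0,0,0]],[1.0,[0,12,0],[0,0,0]]]'

```text
time: 29.05
ee_pos: [0.4757, 0.1199, 0.1842]
orientation: [-0.0, 1.0, 0.001, -0.0]
force: [1.1, -0.5, -2.1]
width: 0.261
```

```bash
python3 snap.py w11
```

```text
[0.47567642 0.11989806 0.18424056] [ 1.14805631 -0.50074797 -2.10798508] 0.005157861074607969
[236 107]
origin 156 27
```

View pics/w10c.png

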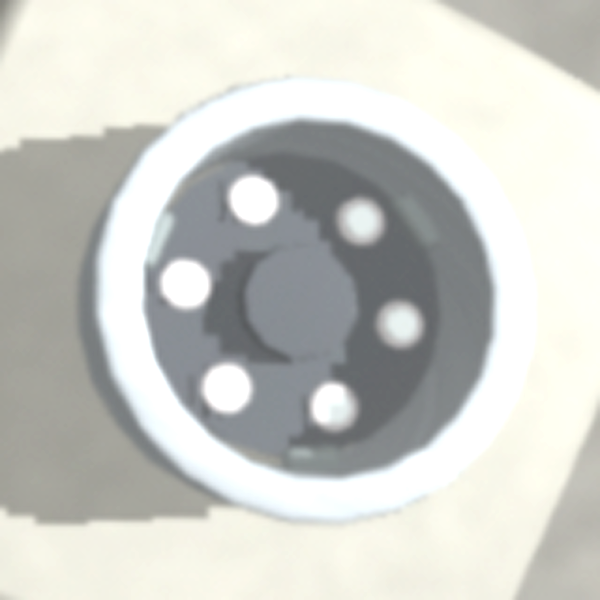

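View pics/w11c.png

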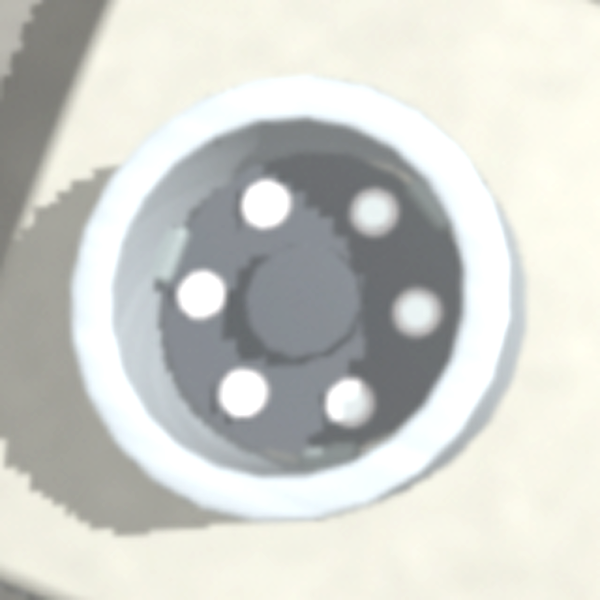

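Run:
```python
from h import *
import pickle
D={'w9':((240,10),[(268,256),(382,271),(425,374),(354,461),(242,447),(198,345)]),
'w10':((330,27),[(253,200),(361,222),(400,324),(333,405),(228,388),(186,284)]),
'w11':((156,27),[(266,204),(374,212),(417,313),(350,401),(243,392),(201,294)])}
obs={}
for n,(o,P) in D.items():
    g=cv2.cvtColor(cv2.imread(f'pics/{n}.png'),cv2.COLOR_BGR2GRAY);w=pickle.load(open(n+'.pkl','rb'))
    G=cv2.resize(g,None,fx=8,fy=8,interpolation=cv2.INTER_CUBIC).astype(float)
    L=[]
    for p in P:
        q=np.array([o[0]+p[0]/3.75,o[1]+p[1]/3.75])
        for _ in range(3):
            c=(q+.5)*8-.5;x,y=c.astype(int);R=76
            s=G[y-R:y+R+1,x-R:x+R+1];yy,xx=np.mgrid[-R:R+1,-R:R+1]
            t=(s.max()+np.percentile(s,25))/2
            m=((s>t)&(xx**2+yy**2<R*R)).astype(np.uint8);nl,lab=cv2.connectedComponents(m)
            k=lab==lab[R,R]
            q=(np.array([x+xx[k].mean(),y+yy[k].mean()])+.5)/8-.5
        L.append((q,k.sum()/64))
    obs[n]=(w,L);print(n,[(l[0].round(1).tolist(),round(l[1])) for l in L])
X=[]
for i in range(6):
    f=lambda v:np.concatenate([projw(w,v)-L[i][0] for w,L in obs.values()])
    r=least_squares(f,[.5655,.1795,.08],x_scale=.01);X.append(r.x);print((r.x*1000).round(1),r.cost.round(3))
X=np.array(X);c=X.mean(0);A=np.c_[X[:,:2]-c[:2],np.ones(6)];k=np.linalg.lstsq(A,X[:,2],rcond=None)[0];print(c,np.degrees(k[:2]),(X[:,2]-A@k)*1000)
```

```text
w9 [([311.0, 77.9], 133), ([341.3, 81.8], 107), ([352.9, 109.4], 105), ([333.3, 132.4], 109), ([304.1, 129.0], 135), ([292.4, 101.5], 135)]
w10 [([397.2, 79.8], 127), ([425.8, 85.5], 97), ([436.4, 113.0], 94), ([418.0, 134.5], 102), ([390.1, 130.0], 130), ([379.0, 102.2], 132)]
w11 [([226.5, 81.0], 127), ([255.3, 83.0], 102), ([266.7, 109.8], 104), ([248.0, 133.5], 104), ([220.4, 131.3], 127), ([209.2, 105.1], 123)]
[585.  187.5  74.7] 0.005
[582.3 166.7  74.8] 0.003
[562.8 158.7  74.9] 0.008
[546.6 172.1  75. ] 0.012
[549.  192.3  74.8] 0.008
[568.4 200.3  74.7] 0.005
[0.56566794 0.17962121 0.07478995] [-0.27240887 -0.26781412] [ 0.01654724 -0.01206641 -0.02768725  0.06465674 -0.05923959  0.01778927]
```

Adapter held down at ~22–23 mm, level within 0.4° (triangulated caps). Returning the pusher.

>>> jog_arm --series '[[1.0,[0,1,-3],[0,0,4]],[1.0,[1,4,-5],[0,0,8]],[1.0,[2.3,8.4,-5],[0,0,12]],[1.0,[3.6,13,-5],[0,0,16]],[1.0,[4.9,17.6,-5],[0,0,20]],[1.0,[6.2,22.2,-5],[0,0,24]],[1.0,[7.4,26.8,-5],[0,0,27]],[1.0,[8.5,30.6,-5],[0,0,29]],[1.0,[9.1,32.9,-5],[0,0,29]],[1.0,[9.33,33.6,-5],[0,0,29]]]'

```text
time: 30.1
ee_pos: [0.5693, -0.219, 0.2339]
orientation: [0.0, 0.968, -0.252, -0.0]
force: [0.1, -0.2, -2.3]
width: 0.266
```

>>> jog_arm --series '[[1.0,[0,0,1],[0,0,0]],[1.0,[0,0,3],[0,0,0]],[1.0,[0,0,5],[0,0,0]],[1.0,[0,0,7],[0,0,0]],[1.0,[0,0,9],[0,0,0]],[1.0,[0,0,10.5],[0,0,0]],[1.0,[0,0,11],[0,0,0]],[1.0,[0,0,11],[0,0,0]],[1.0,[0,0,11],[0,0,0]],[1.0,[0,0,11],[0,0,0]]]'

```text
time: 31.1
ee_pos: [0.5699, -0.2169, 0.1257]
orientation: [0.0, 0.968, -0.25, 0.001]
force: [-0.5, 0.2, -2.1]
width: 0.263
```

Run:
```python
from h import *
w=env.camera_info('wrist');s=env.sense();im=env.camera('wrist')[:,:,::-1];print(s['ee_pos'],s['orientation'],s['force'],abs(s['joint_vel']).max(),s['time'])
im2=env.camera('side')[:,:,::-1]
o=[cv2.resize(im[150:390,200:440],(400,400),interpolation=2),cv2.resize(im2[165:245,310:390],(400,400),interpolation=2)]
cv2.imwrite('pics/c12.png',cv2.convertScaleAbs(np.hstack(o),alpha=1.6))
```

```text
[ 0.56990156 -0.21685215  0.12565119] [ 3.23141439e-04  9.68188583e-01 -2.50218851e-01  1.13564565e-03] [-0.54786066  0.24961689 -2.10370634] 0.001702781651111151 31.1
```

View pics/c12.png

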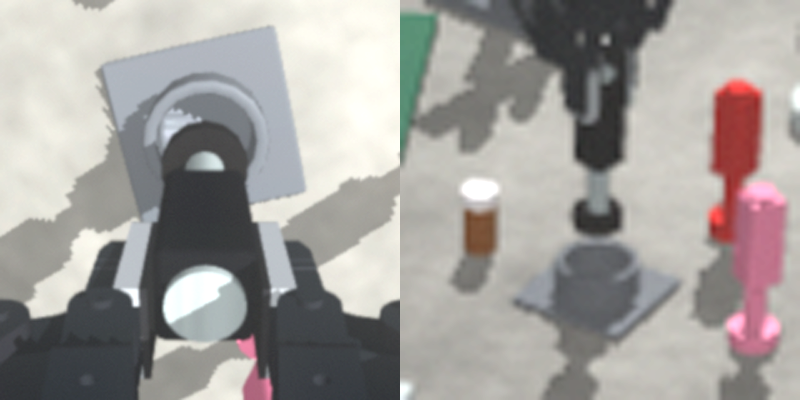

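Foot is over the middle of the stand in both views; lowering to just above the floor.

>>> jog_arm --series '[[1.0,[0,0,1],[0,0,0]],[1.0,[0,0,2],[0,0,0]],[1.0,[0,0,2.6],[0,0,0]],[1.0,[0,0,3.2],[0,0,0]],[1.0,[0,0,3.8],[0,0,0]],[1.0,[0,0,4.3],[0,0,0]],[1.0,[0,0,4.5],[0,0,0]],[1.0,[0,0,4.6],[0,0,0]],[1.0,[0,0,4.6],[0,0,0]],[1.0,[0,0,4.6],[0,0,0]]]'

```text
time: 32.2
ee_pos: [0.5695, -0.2167, 0.0789]
orientation: [0.0, 0.968, -0.25, 0.001]
force: [-0.8, -0.1, 1.4]
width: 0.266
```

>>> jog_arm --series '[[3.0,[0,0,0],[0,0,0]],[3.5,[0,0,0],[0,0,0]],[5.0,[0,0,0],[0,0,0]],[7.0,[0,0,0],[0,0,0]],[8.5,[0,0,0],[0,0,0]],[8.5,[0,0,0],[0,0,0]],[8.5,[0,0,0],[0,0,0]],[8.5,[0,0,0],[0,0,0]],[8.5,[0,0,0],[0,0,0]],[8.5,[0,0,0],[0,0,0]]]'

```text
time: 33.2
ee_pos: [0.5691, -0.2165, 0.0783]
orientation: [-0.0, 0.968, -0.25, -0.0]
force: [0.2, -0.8, -0.1]
width: 0.995
```

Run:
```python
from h import *
s=env.sense();im=env.camera('wrist')[:,:,::-1];print(s['ee_pos'],s['force'],s['width'])
cv2.imwrite('pics/w13.png',cv2.convertScaleAbs(im,alpha=1.5))
```

```text
[ 0.5691088  -0.21649523  0.07827282] [ 0.19868842 -0.77849273 -0.11788746] 0.9950880916512729
```

View pics/w13.png

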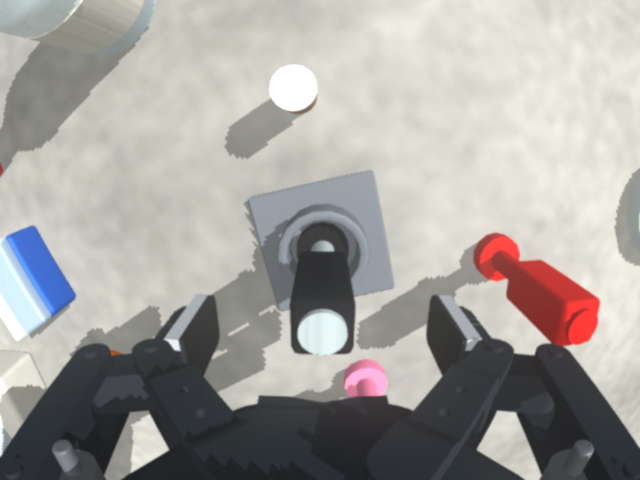

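Pusher stands upright as before (cap at (322,332)), clear of both pads. Retreat straight up.

>>> jog_arm --series '[[8.5,[0,0,-1],[0,0,0]],[8.5,[0,0,-3],[0,0,0]],[8.5,[0,0,-6],[0,0,0]],[8.5,[0,0,-10],[0,0,0]],[8.5,[0,0,-14],[0,0,0]],[8.5,[0,0,-16],[0,0,0]],[8.5,[0,0,-16],[0,0,0]],[8.5,[0,0,-16],[0,0,0]],[8.5,[0,0,-16],[0,0,0]],[8.5,[0,0,-16],[0,0,0]]]'

```text
time: 34.25
ee_pos: [0.5683, -0.216, 0.2363]
orientation: [-0.001, 0.968, -0.25, -0.002]
force: [0.3, -0.7, 0.6]
width: 0.995
```

Run:
```python
from h import *
s=env.sense();print(s['ee_pos'],s['force'],s['time'])
a=env.camera('scene')[:,:,::-1];b=env.camera('side')[:,:,::-1]
cv2.imwrite('pics/c14.png',cv2.convertScaleAbs(np.hstack([cv2.resize(a[150:350,190:430],(400,333)),cv2.resize(b[170:330,240:432],(400,333))]),alpha=1.4))
```

```text
[ 0.56828168 -0.2160297   0.23627775] [ 0.34669779 -0.69515139  0.55434181] 34.25
```

View pics/c14.png

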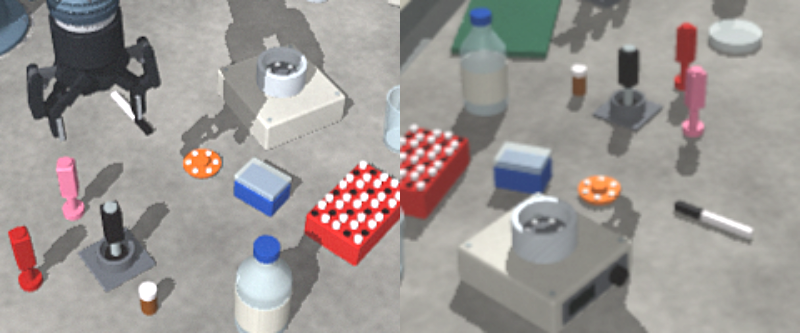

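The pusher is upright in its stand, the adapter is down in the cup, and the bystanders have not moved. Handing in.

```bash
python3 -c "
from plant import env
print(env.finish_job())"
```

```text
the job is handed in; nothing more can be done
None
```

The adapter is pressed down and held by its catches, and the pusher is back upright in its stand, released. I handed the job in at about 34 s of the 54 s allowed.

- **Pressing:** I took the black pusher, centred it on the grey adapter's hub and pressed straight down in small steps. The load rose to about 11.5 N, then fell in stages to nothing. After about 3 mm more travel the pusher met a hard stop, where I pressed to about 18 N. I read the force only at the end of each 1 s move, so any brief peak in between was not seen.
- **Adapter check:** With the pusher lifted away, the adapter stayed down about 22–23 mm. All three catches were visible over its rim. Triangulating its six tube caps from three wrist views gave a tilt of under 0.4°.
- **A check that disagreed:** An earlier fit from a single wrist picture gave about 7° of tilt. I put that down to uneven shading and relied on the three-view result.
- **Pusher and bench:** The final pictures show the pusher upright in its stand with the gripper clear, and everything else in the two crops I checked where it was. The dish showed only in the side crop. The jar was outside both and the beaker was mostly cut off, so I did not check those two.

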